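Put the tin, torch and screwdriver back in their own trays

ROBOT

A 6-joint arm with a two-finger parallel gripper is mounted at the origin on the work surface. World frame = base frame: x ahead of the robot, y to its left, z up, the work surface at z = 0. Lengths are in m, angles in rad, forces in N, time in s.
With the tool pointing down it reaches from about 0.35 to 0.775 m from the base axis. Payload 5.5 kg.
Tool frame: the origin (TCP) lies on the centre line of the jaws, within the pads' length; the fingertips stand 11 mm ahead of it and the grasp point (between the pads) lies 8 mm behind it (env.nose_length is the distance from the TCP to the fingertips, in m); x points along the fingers, z is the direction in which the jaws open and shut, and the axes are right-handed (so a half turn about x gives the same grasp; the last joint's range is limited). The gripper opens to 85 mm and grips with 20 to 120 N. Pads are 22 mm wide; open, the fingers measure 114 mm over their backs; the gripper's body (76 mm by 85 mm) begins 54 mm behind the grasp point. The pads swing forward as they close: fully open they stand 13 mm farther back than shut.
Start: joints at [-1.477, 0.313, 0.046, 1.304, 0, 1.431], TCP at [0.133, -0.559, 0.242] pointing down, gripper open.
Joint ranges: [-2.76, 2.76], [-0.86, 1.69], [-1.03, 1.26], [-2.2, 2.34], [-1.47, 1.5], [-3.14, 3.14]. Speed limits (rad/s): [2.57, 2.57, 3.14, 3.14, 3.14, 3.14].

INTERFACE

Orientations are given as a unit quaternion [w, x, y, z].
In Python, from workcell import env gives the robot as it stands. The module is installed in compiled form; this text tells all that it offers.
- The arm moves only by the tool step_arm, never from a script. Its argument "moves" is a list that holds one entry, the list of rows, each a list of 7 numbers: the turn, a rotation vector about the tool's x, y, z in rad, then the shift along the tool's x, y, z in m, then the opening, from 0 (shut) to 1 (fully open). In form: [[[rx, ry, rz, tx, ty, tz, grip], ...]]. A call has 1 to 12 rows; each row is the pose to reach, as a shift and turn from the pose measured when the call began, along the tool's axes at that moment; what a row does not reach only later rows make up. A row lasts 1/10 s, in which the tool goes at most 50 mm and 8.59 degrees, less where a joint would pass 70% of its speed; a pose out of reach is approached as far as the arm can. A call with a gripper value outside its range is refused whole. The fingers move at their own pace and stop on an object; "force" is the grip in N (left out, the last holds). Time passes only in rows, so rows that repeat a pose let the fingers close. It gives the time, the measured TCP pose, the force and the opening at its end, in the units of the state.
- env.get_state(): the state, without advancing time (a new reading comes with each control period).
- env.read_camera(name): name is "side" or "top" or "wrist"; returns (picture, depth): 400x640x3 uint8, red, green, blue; 400x640 float32, m along the optical axis (not along the pixel's ray), 0 where there is no reading.
- env.get_calibration(name): a dict with "mtx" (3x3 intrinsics, pixels), "distortion" ([k1, k2, p1, p2, k3] as OpenCV has them; the pictures are not rectified), "camera_from_world" (4x4, takes a point from world to camera coordinates); the wrist camera has in their place "T_tool_cam" (4x4, takes a point from camera to tool coordinates, whose origin is the TCP and whose axes are the tool frame's). Camera axes: x right, y down, z forward; pixel columns grow to the right and rows downward; lengths in m; the calibration is good to about 2 mm. A picture is of the moment at which its call begins: read the wrist's pose just before it. get_calibration takes no time and is no camera call.
- env.hand_in(): hands the job in, once; it reports no verdict.
Trained networks look in the newest picture that a camera, given by its name, has taken for a name from the list of things; names that differ only in an ending like _2 or _b are one class to them, and where a whole thing is asked for, a point or a joint stands for the part that bears it (a point fixed in the world has none). Each returns a list of dicts, best first, with "confidence" (0 to 1); they miss things now and then, are a little off and sometimes report something else, mostly with a low value. They report only what shows in the picture. A call takes as long as a camera call. They do not tell look-alikes from the thing itself.
- env.boxes_of(camera, thing): "uv" ([column, row] in pixels, amid what is visible of it).
- env.silhouettes(camera, thing): "mask" (400x640 bool, what is visible of it) and "uv" ([column, row] in pixels, amid what is visible of it).
The state is a dict: "clock": time; "joint_pos": joint angles; "qvel": joint speeds; "tau": joint torques, N m; "tcp_pos": TCP position; "orientation": TCP orientation; "wrist_force": force on the tool from outside, world axes, zero at the start; "ft_torque": the same for the moment, N m; "finger_gap": finger opening in m.
Only numpy, scipy, OpenCV 4.12 (cv2) and the standard library are available. Lean on these libraries where they do the work, as an engineer would, in place of code of your own. Each camera call takes 0.05 s, during which the arm holds its last target.

TASK

The washer tin, the torch and the screwdriver have been put away in one another's trays: set one aside on the empty rubber mat, then move each to the middle of its own tray, the tin upright in the round tray, the torch lying on its flat underside in the square tray, and the screwdriver lying lengthwise in the long tray. Set everything down rather than dropping it, keep the tin upright all the time, and do not disturb the tongs, the tumbler or the spoon.

Things in the scene. Friction and masses are not known exactly. Their poses are not given: they have to be found in the camera images.
- tin: Lidded round steel tin of washers, closed, 0.25 kg or so: 60 mm diameter, its lid 62 mm, 46 mm high. Origin at the centre of its underside, z up. At the start it stands in the square tray.
- torch: Cordless torch of grey plastic, lying on its flat underside: 120 mm long along its x. Square-section handle 36 mm wide (y) and 36 mm high from x = -60 to +32 mm; wider head 48 mm wide and 42 mm high from x = +30 to +60 mm, with the lens at +x. A good grasp is across the handle at x = -5 mm. Origin under the middle of its length, at its underside, z up. About 0.18 kg. At the start it lies in the long tray.
- screwdriver: Short screwdriver, 125 mm long along its x, lying flat: six-sided magenta handle 28 mm across flats (32 mm wide in y over its corners, as it lies) from x = -62 to +18 mm, thin 6 mm steel shaft from there to the tip at x = +62 mm. Grasp across the middle of the handle, at x = -20 mm. Origin on its axis at the middle of the whole length, 14 mm above the surface it lies on; which flat it lies on does not matter. About 0.08 kg. At the start it lies in the round tray.
- round_tray: Fixed low round beige tray, the tin's own: outer diameter 154 mm, inner 144 mm, rim 14 mm high, floor 5 mm above the counter. Origin at the centre of its underside (counter level).
- square_tray: Fixed low square beige tray, the torch's own: 154 x 154 mm outside, 144 x 144 mm inside, rim 14 mm high, floor 5 mm above the counter. Origin at the centre of its underside, x and y along its sides.
- long_tray: Fixed low oblong beige tray, the screwdriver's own: 220 mm (its x) by 120 mm (its y) outside, 210 x 110 mm inside, rim 14 mm high, floor 5 mm above the counter. Origin at the centre of its underside.
- mat: Fixed flat square dark rubber mat, 130 x 130 mm, 5 mm thick, empty at the start: the free spot. Origin at the centre of its underside (counter level).
- tongs: Bystander, loose: steel kitchen tongs lying flat, about 200 mm long along x, 62 mm wide, 14 mm high; origin under the middle.
- tumbler: Bystander, loose: open steel tumbler standing upright, 68 mm across the rim, 85 mm high; origin at the centre of its underside.
- spoon: Bystander, loose: steel spoon lying flat, 160 mm long along x; origin near the middle of it.
Mind the look-alikes: they are no part of the job. Of the things like the torch, leave any that is green or orange; of the rest the larger one is meant.

How it is judged:
By the outcome, as a careful person would: the job done as asked, in the order asked, and still so for the second after the job is handed in, with the robot touching nothing.
It also fails if it takes over 109 s, if anything falls off the work surface, if the arm or the gripper's body presses on something with over 40 N, if the wrist force passes 120 N, or if a joint passes its speed limit or range.

## Working session

There is one attempt and no reset: what is moved stays moved. The work goes in short steps, Python scripts to look and compute and a tool call to move; the robot and the scene stay as the last step left them, time stands still between calls to the robot, and variables do not carry over. Pictures are saved under pics/ and viewed, and the job is handed in when it is done.

Besides the shell and the picture viewer there is one more tool, called after "Emit:" as name(argument=value, ...) on one line, values as JSON. step_arm: Moves the arm, as the interface text tells. Its arguments: {"type":"object","properties":{"moves":{"type":"array","items":{"type":"array","items":{"type":"array","items":{"type":"number"}}}},"force":{"type":"number"}},"required":["moves"]}

```bash
mkdir -p pics
cat > h.py <<'E'
import numpy as np, cv2
from workcell import env
from scipy.spatial.transform import Rotation as R
def save(n,im): cv2.imwrite(f'pics/{n}.png',cv2.cvtColor(im,cv2.COLOR_RGB2BGR))
E
python3 - <<'E'
from h import *
s=env.get_state(); print({k:np.round(v,3).tolist() for k,v in s.items()})
for c in ['side','top','wrist']:
    im,d=env.read_camera(c); save(c+'0',im); np.savez(f'{c}0.npz',im=im,d=d)
    cal=env.get_calibration(c); print(c,{k:np.round(v,4).tolist() for k,v in cal.items()})
E
```

```text
{'clock': 0.0, 'joint_pos': [-1.477, 0.314, 0.045, 1.304, -0.0, 1.431], 'qvel': [-0.001, -0.0, -0.001, 0.0, -0.001, -0.001], 'tau': [-0.002, -48.062, 29.854, 0.019, -0.0, 0.0], 'tcp_pos': [0.133, -0.559, 0.241], 'orientation': [0.554, 0.439, 0.555, -0.438], 'wrist_force': [-0.102, -0.062, 0.357], 'ft_torque': [-0.015, 0.017, -0.024], 'finger_gap': 0.086}
side {'mtx': [[499.0876, 0.0, 315.5921], [0.0, 499.0876, 192.8523], [0.0, 0.0, 1.0]], 'distortion': [-0.1504, 0.0, 0.0, 0.0, 0.0], 'camera_from_world': [[-0.9939, -0.1104, -0.0022, 0.5176], [-0.0694, 0.6401, -0.7652, 0.0744], [0.0859, -0.7603, -0.6438, 1.5157], [0.0, 0.0, 0.0, 1.0]]}
top {'mtx': [[465.1694, 0.0, 315.2248], [0.0, 465.1694, 199.7206], [0.0, 0.0, 1.0]], 'distortion': [0.022, 0.0, 0.0, 0.0, 0.0], 'camera_from_world': [[-0.0103, -0.9999, 0.0121, -0.0026], [-0.9988, 0.0097, -0.048, 0.5141], [0.0479, -0.0125, -0.9988, 1.2309], [0.0, 0.0, 0.0, 1.0]]}
wrist {'mtx': [[338.2195, 0.0, 317.7558], [0.0, 338.2195, 195.3685], [0.0, 0.0, 1.0]], 'distortion': [0.0184, 0.0, 0.0, 0.0, 0.0], 'T_tool_cam': [[-0.0003, -0.3182, 0.948, -0.1329], [0.0008, -0.948, -0.3182, 0.0817], [1.0, 0.0007, 0.0006, -0.0001], [0.0, 0.0, 0.0, 1.0]]}
```

View pics/top0.png

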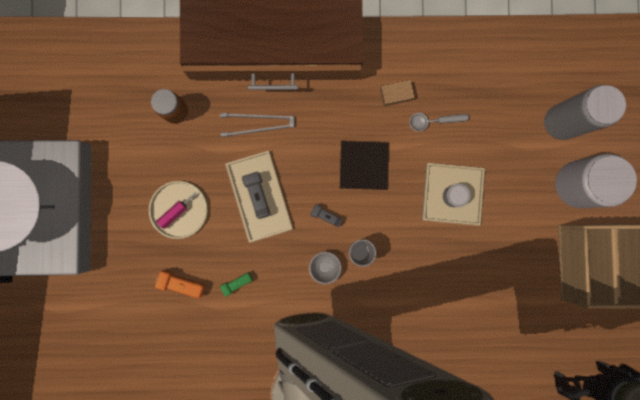

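View pics/side0.png

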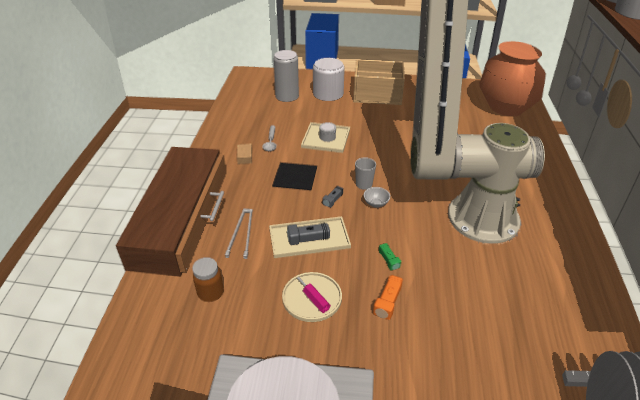

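View pics/wrist0.png

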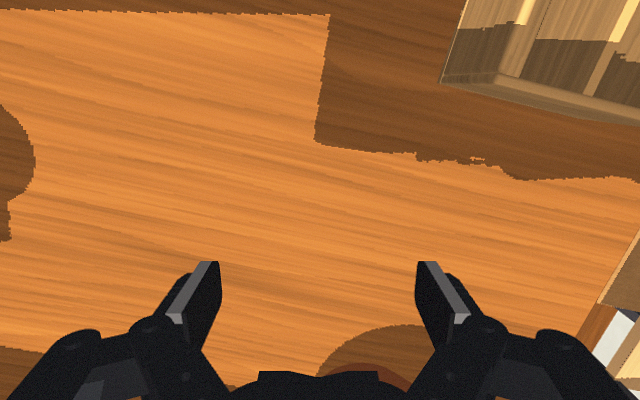

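The top view shows the tin at (458,195) in the square tray, the torch at (257,195) in the long tray and the screwdriver at (177,210) in the round tray. The mat is at (365,165). The look-alike torches are the small grey one at (326,215), the orange at (180,285) and the green at (237,284). The larger grey torch in the long tray is the one to move.

```bash
cat >> h.py <<'E'
def cloud(c,d,mask,T_wc=None):
    cal=env.get_calibration(c)
    v,u=np.nonzero(mask&(d>0))
    n=cv2.undistortPoints(np.stack([u,v],1).astype(float).reshape(-1,1,2),cal['mtx'],cal['distortion']).reshape(-1,2)
    z=d[v,u]; P=np.c_[n*z[:,None],z]
    if T_wc is None: T_wc=np.linalg.inv(cal['camera_from_world'])
    return P@T_wc[:3,:3].T+T_wc[:3,3], np.c_[u,v]
def tool_T(s=None):
    s=s or env.get_state(); q=s['orientation']; T=np.eye(4)
    T[:3,:3]=R.from_quat([q[1],q[2],q[3],q[0]]).as_matrix(); T[:3,3]=s['tcp_pos']; return T
E
python3 - <<'E'
from h import *
env.read_camera('top')
f=np.load('top0.npz'); im,d=f['im'],f['d']
vis=im.copy()
for t in ['tin','torch','screwdriver','round_tray','square_tray','long_tray','mat','tongs','tumbler','spoon']:
    for r in env.silhouettes('top',t):
        if r['confidence']<0.3: continue
        m=np.array(r['mask']); P,_=cloud('top',d,m)
        if len(P)<10: print(t,'few');continue
        z=np.percentile(P[:,2],[5,50,95])
        (c,wh,a)=cv2.minAreaRect(P[:,:2].astype(np.float32))
        print(t,round(r['confidence'],2),np.round(r['uv']),len(P),'z',np.round(z,3),'mean',np.round(P.mean(0)[:2],4),'rect',np.round(c,4),np.round(wh,3),round(a,1))
        np.save(f"m_{t}_{int(r['uv'][0])}.npy",m)
        cs,_=cv2.findContours(m.astype(np.uint8),cv2.RETR_EXTERNAL,cv2.CHAIN_APPROX_NONE); cv2.drawContours(vis,cs,-1,(0,255,255),1)
save('mask0',vis[60:320,90:510].repeat(1,0)); print(env.get_state()['clock'])
E
```

```text
tin 0.64 [456. 194.] 515 z [0.017 0.05  0.054] mean [ 0.5209 -0.3739] rect [ 0.5214 -0.3773] [0.059 0.058] 66.8
torch 0.91 [179. 281.] 858 z [0.003 0.035 0.042] mean [0.2975 0.3488] rect [0.2901 0.3555] [0.131 0.06 ] 68.3
torch 0.79 [235. 285.] 311 z [0.019 0.024 0.029] mean [0.2963 0.2029] rect [0.2961 0.2007] [0.03  0.082] 24.6
torch 0.77 [326. 213.] 319 z [0.019 0.025 0.031] mean [ 0.4727 -0.0335] rect [ 0.4705 -0.0365] [0.082 0.034] 62.8
torch 0.73 [259. 195.] 678 z [0.033 0.041 0.048] mean [0.5288 0.1444] rect [0.5276 0.1444] [0.121 0.045] 17.0
screwdriver 0.89 [172. 214.] 374 z [0.019 0.03  0.035] mean [0.4817 0.3681] rect [0.4849 0.366 ] [0.031 0.094] 37.4
round_tray 0.96 [186. 212.] 2282 z [-0.     0.005  0.014] mean [0.494  0.3559] rect [0.4924 0.3575] [0.153 0.154] 7.6
square_tray 0.6 [448. 186.] 2910 z [-0.     0.005  0.014] mean [ 0.5285 -0.3771] rect [ 0.5279 -0.3799] [0.162 0.161] 84.4
long_tray 0.78 [264. 196.] 2928 z [0.    0.005 0.014] mean [0.5255 0.1425] rect [0.5262 0.1431] [0.22 0.12] 16.6
mat 0.61 [363. 167.] 2381 z [-0.001  0.004  0.008] mean [ 0.6073 -0.1396] rect [ 0.6092 -0.1399] [0.134 0.135] 89.2
mat 0.33 [424. 118.] 437 z [0.001 0.011 0.021] mean [ 0.7266 -0.328 ] rect [ 0.721  -0.3416] [0.154 0.047] 88.4
tongs 0.77 [237. 133.] 229 z [-0.002  0.01   0.015] mean [0.7196 0.1708] rect [0.7293 0.1451] [0.061 0.193] 6.4
tumbler 0.89 [362. 245.] 574 z [0.    0.015 0.085] mean [ 0.3746 -0.1287] rect [ 0.3742 -0.1277] [0.077 0.065] 44.4
spoon 0.83 [424. 121.] 457 z [0.001 0.011 0.021] mean [ 0.7263 -0.3268] rect [ 0.7211 -0.3403] [0.151 0.047] 88.4
0.7
```

View pics/mask0.png

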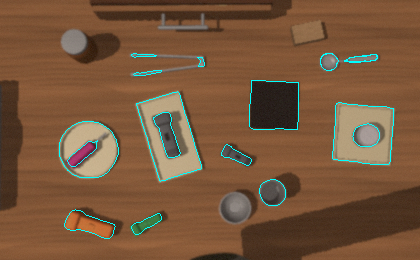

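```bash
ls m_*
python3 - <<'E'
from h import *
from scipy.optimize import minimize
f=np.load('top0.npz'); im,d=f['im'],f['d']
P,uv=cloud('top',d,np.ones(d.shape,bool))
hsv=cv2.cvtColor(im,cv2.COLOR_RGB2HSV)
H=hsv[uv[:,1],uv[:,0]].astype(int)
def near(c,r): return np.hypot(P[:,0]-c[0],P[:,1]-c[1])<r
bg=P[near((0.45,0.0),0.1)]; print('counter z',np.median(bg[:,2]))
for n,c,r in [('round',(.4935,.357),.1),('square',(.528,-.378),.125),('long',(.526,.143),.14)]:
    i=near(c,r)
    print(n,'beige hsv',np.median(H[i&(P[:,2]<.008)&(P[:,2]>.003)],0))
    j=i&(P[:,2]>0.0095)&(P[:,2]<0.0165)
    Q=P[j][:,:2]
    rc=cv2.minAreaRect(Q.astype(np.float32)); print(' rim rect',np.round(rc[0],4),np.round(rc[1],3),round(rc[2],1),len(Q))
    if n=='round':
        A=np.c_[2*Q,np.ones(len(Q))]; s=np.linalg.lstsq(A,(Q**2).sum(1),rcond=None)[0]; print(' circ',s[:2],np.sqrt(s[2]+s[0]**2+s[1]**2))
    fl=P[i&(P[:,2]>.003)&(P[:,2]<0.0165)][:,:2]
    rc=cv2.minAreaRect(fl.astype(np.float32)); print(' any rect',np.round(rc[0],4),np.round(rc[1],3),round(rc[2],1))
# tin top
i=near((.521,-.376),.045)&(P[:,2]>.044); Q=P[i]; c,r=cv2.minEnclosingCircle(Q[:,:2].astype(np.float32)); print('tin',np.mean(Q,0),c,r,len(Q))
for n,c,lo in [('torch',(.528,.144),.03),('scr',(.485,.366),.018),('small',(.472,-.035),.015)]:
    i=near(c,.075)&(P[:,2]>lo); Q=P[i]; rc=cv2.minAreaRect(Q[:,:2].astype(np.float32))
    print(n,np.mean(Q,0),np.round(rc[0],4),np.round(rc[1],4),round(rc[2],1),np.percentile(Q[:,2],[50,98]))
i=near((.608,-.139),.1)&(H[:,2]<50)&(P[:,2]<.01); Q=P[i]; rc=cv2.minAreaRect(Q[:,:2].astype(np.float32)); print('mat',rc,Q.mean(0))
s=env.get_state(); print(tool_T(s).round(3))
E
```

```text
m_long_tray_263.npy
m_mat_363.npy
m_mat_423.npy
m_round_tray_185.npy
m_screwdriver_172.npy
m_spoon_423.npy
m_square_tray_448.npy
m_tin_456.npy
m_tongs_236.npy
m_torch_178.npy
m_torch_235.npy
m_torch_258.npy
m_torch_326.npy
m_tumbler_361.npy
counter z -0.00042410870346676344
round beige hsv [ 18.  73. 197.]
 rim rect [0.4919 0.357 ] [0.154 0.152] 89.0 334
 circ [0.4924596  0.35750992] 0.07301146607153733
 any rect [0.4879 0.3569] [0.192 0.187] 50.2
square beige hsv [ 18.  79. 178.]
 rim rect [ 0.5264 -0.3869] [0.174 0.154] 84.1 465
 any rect [ 0.5276 -0.3748] [0.238 0.24 ] 66.1
long beige hsv [ 18.  75. 185.]
 rim rect [0.526  0.1432] [0.22 0.12] 16.5 458
 any rect [0.5281 0.1476] [0.266 0.271] 55.1
tin [ 0.52167646 -0.37796308  0.05031206] (0.5224854946136475, -0.37873774766921997) 0.031166275963187218 442
torch [0.53029287 0.1461094  0.04102297] [0.5275 0.1448] [0.1202 0.0474] 18.3 [0.04082349 0.04888971]
scr [0.48307291 0.36757395 0.02798503] [0.5049 0.3819] [0.0936 0.1307] 54.9 [0.02924942 0.03637553]
small [ 0.47204075 -0.03492125  0.02522977] [ 0.4707 -0.0373] [0.083  0.0331] 62.8 [0.02523525 0.03138006]
mat ((0.6079518795013428, -0.14053785800933838), (0.12526026368141174, 0.12428656220436096), 87.3951644897461) [ 0.60754628 -0.14044066  0.00398172]
[[ 0.     0.973  0.232  0.133]
 [-0.     0.232 -0.973 -0.559]
 [-1.    -0.     0.     0.242]
 [ 0.     0.     0.     1.   ]]
```

Run:
```python
from h import *
f=np.load('top0.npz'); im,d=f['im'],f['d']
P,uv=cloud('top',d,np.ones(d.shape,bool)); hsv=cv2.cvtColor(im,cv2.COLOR_RGB2HSV); H=hsv[uv[:,1],uv[:,0]].astype(int)
near=lambda c,r: np.hypot(P[:,0]-c[0],P[:,1]-c[1])<r
b=(H[:,1]<110)&(H[:,2]>110)
i=near((.528,-.378),.125)&b&(P[:,2]>.009)&(P[:,2]<.0165); Q=P[i]
i2=near((.528,-.378),.125)&b&(P[:,2]>.003)&(P[:,2]<.0165)
for q in (Q,P[i2]):
    rc=cv2.minAreaRect(q[:,:2].astype(np.float32)); print('sq',rc,len(q))
m=np.zeros(d.shape,np.uint8); m[uv[i2,1],uv[i2,0]]=255; m[uv[i,1],uv[i,0]]=128
i=near((.485,.366),.09)&(H[:,0]>150)&(H[:,0]<175)&(H[:,1]>150); m[uv[i,1],uv[i,0]]=200
Q=P[i]; rc=cv2.minAreaRect(Q[:,:2].astype(np.float32)); print('scr handle',rc,Q.mean(0),len(Q))
u,s,v=np.linalg.svd(Q[:,:2]-Q[:,:2].mean(0)); print(v[0],np.degrees(np.arctan2(v[0,1],v[0,0])))
i=near((.52,.34),.04)&(P[:,2]>.012)&(H[:,1]<90)&(H[:,2]<170);print('shaft?',P[i].mean(0),i.sum())
cv2.imwrite('pics/m1.png',cv2.resize(m[130:250,140:500],None,fx=2,fy=2,interpolation=0))
v=cv2.resize(cv2.cvtColor(im[150:250,140:300],cv2.COLOR_RGB2BGR),None,fx=5,fy=5,interpolation=cv2.INTER_CUBIC); cv2.imwrite('pics/zoom1.png',v)
```

```text
sq ((0.5273634195327759, -0.37775129079818726), (0.15562264621257782, 0.15396827459335327), 84.15171813964844) 497
sq ((0.5273963809013367, -0.37922582030296326), (0.15850064158439636, 0.15640200674533844), 84.13265228271484) 1986
scr handle ((0.478603720664978, 0.37091171741485596), (0.02429835870862007, 0.07832393050193787), 42.39706039428711) [0.47773391 0.36993452 0.02974668] 294
[-0.66931098  0.74298238] 132.01390814193275
shaft? [0.5169896  0.33171012 0.01993908] 60
```

View pics/m1.png

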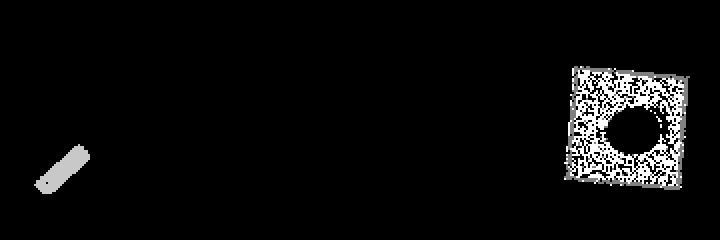

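View pics/zoom1.png

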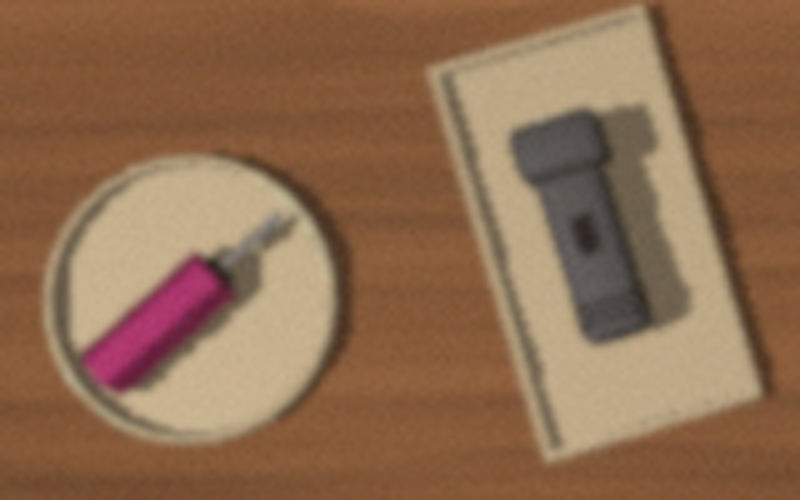

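The square tray is centred at (0.527,-0.3785) with a yaw of -5.9°, and the tin stands at (0.522,-0.378). In the zoomed view the screwdriver's tip points up and right, and the torch's head points up. I'll put the tin on the mat first, so I move above it now.

Emit:
step_arm(moves=[[[-0.12, 0, 0, 0, 0.042, -0.0086, 1], [-0.24, 0, 0, 0, 0.084, -0.0172, 1], [-0.36, 0, 0, 0, 0.126, -0.0258, 1], [-0.48, 0, 0, 0, 0.168, -0.0344, 1], [-0.6, 0, 0, 0, 0.21, -0.043, 1], [-0.72, 0, 0, 0, 0.252, -0.0516, 1], [-0.84, 0, 0, 0, 0.294, -0.0602, 1], [-0.96, 0, 0, 0, 0.336, -0.0688, 1], [-1.08, 0, 0, 0, 0.378, -0.0774, 1], [-1.2, 0, 0, 0, 0.42, -0.086, 1], [-1.2, 0, 0, 0, 0.42, -0.086, 1], [-1.2, 0, 0, 0, 0.42, -0.086, 1]]], force=40)

```text
clock: 1.9
tcp_pos: [0.5225, -0.3777, 0.2419]
orientation: [0.705, 0.048, 0.706, -0.048]
wrist_force: [-0.1, -1.1, -0.4]
finger_gap: 0.0856
```

```bash
cat >> h.py <<'E'
def wrist(n):
    s=env.get_state(); T=tool_T(s)@env.get_calibration('wrist')['T_tool_cam']
    im,d=env.read_camera('wrist'); save(n,im); return im,d,T,s
E
python3 - <<'E'
from h import *
im,d,T,s=wrist('w1'); print(s['joint_pos'].round(3) if hasattr(s['joint_pos'],'round') else s['joint_pos']); print(tool_T(s).round(3))
P,uv=cloud('wrist',d,np.ones(d.shape,bool),T)
near=lambda c,r: np.hypot(P[:,0]-c[0],P[:,1]-c[1])<r
i=near((.522,-.378),.05)&(P[:,2]>.044)&(P[:,2]<.058); Q=P[i]; print('tin',Q.mean(0),cv2.minEnclosingCircle(Q[:,:2].astype(np.float32)))
i=near((.5274,-.3785),.12)&(P[:,2]>.009)&(P[:,2]<.017);Q=P[i];print('tray',cv2.minAreaRect(Q[:,:2].astype(np.float32)),len(Q), P[near((.5274,-.3785),.06)&(P[:,2]<.01)][:,2].mean())
E
```

```text
[-0.75   0.455  0.253  1.37  -0.     0.956]
[[-0.001  0.135  0.991  0.523]
 [ 0.     0.991 -0.135 -0.378]
 [-1.    -0.    -0.001  0.242]
 [ 0.     0.     0.     1.   ]]
tin [ 0.5207398  -0.37788201  0.05259857] ((0.5208114981651306, -0.37914010882377625), 0.031177237629890442)
tray ((0.5257914066314697, -0.3783639967441559), (0.15428338944911957, 0.15409040451049805), 84.18505859375) 3118 0.006384074073670299
```

View pics/w1.png

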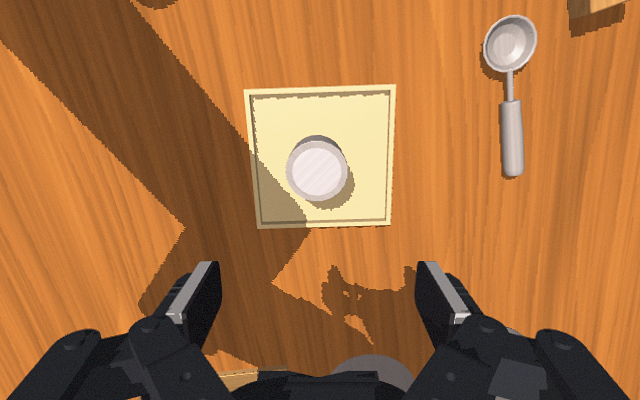

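The wrist view shows the tin at pixel (318,170), centred between the jaws and well inside the square tray, with the spoon clear on the right. Descending now.

Emit:
step_arm(moves=[[[0, 0, 0, 0.035, -0.001, -0.0014, 1], [0, 0, 0, 0.07, -0.001, -0.0014, 1], [0, 0, 0, 0.105, -0.001, -0.0014, 1], [0, 0, 0, 0.14, -0.001, -0.0014, 1], [0, 0, 0, 0.17, -0.001, -0.0014, 1], [0, 0, 0, 0.195, -0.001, -0.0014, 1], [0, 0, 0, 0.21, -0.001, -0.0014, 1], [0, 0, 0, 0.22, -0.001, -0.0014, 1], [0, 0, 0, 0.22, -0.001, -0.0014, 1], [0, 0, 0, 0.22, -0.001, -0.0014, 0.6], [0, 0, 0, 0.22, -0.001, -0.0014, 0.5], [0, 0, 0, 0.22, -0.001, -0.0014, 0.4]]], force=40)

```text
clock: 3.15
tcp_pos: [0.5207, -0.3801, 0.0238]
orientation: [0.706, 0.048, 0.705, -0.049]
wrist_force: [-0.7, -0.5, 3.6]
finger_gap: 0.0595
```

Emit:
step_arm(moves=[[[0, 0, 0, 0, 0, 0, 0.4], [0, 0, 0, 0, 0, 0, 0.4], [0, 0, 0, 0, 0, 0, 0.4], [0, 0, 0, 0, 0, 0, 0.4]]])

```text
clock: 3.55
tcp_pos: [0.5207, -0.38, 0.0238]
orientation: [0.706, 0.048, 0.705, -0.049]
wrist_force: [0.2, -0.8, -0.3]
finger_gap: 0.0599
```

Emit:
step_arm(moves=[[[0, 0, 0, -0.01, 0, 0, 0.4], [0, 0, 0, -0.03, 0, 0, 0.4], [0, 0, 0, -0.05, 0.01, 0.002, 0.4], [0, 0, 0, -0.06, 0.04, 0.009, 0.4], [0, 0, 0, -0.06, 0.08, 0.017, 0.4], [0, 0, 0, -0.06, 0.12, 0.026, 0.4], [0, 0, 0, -0.06, 0.16, 0.034, 0.4], [0, 0, 0, -0.06, 0.2, 0.043, 0.4], [0, 0, 0, -0.06, 0.23, 0.049, 0.4], [0, 0, 0, -0.06, 0.245, 0.053, 0.4], [0, 0, 0, -0.06, 0.25, 0.054, 0.4], [0, 0, 0, -0.06, 0.25, 0.054, 0.4]]])

```text
clock: 4.75
tcp_pos: [0.6085, -0.1397, 0.0835]
orientation: [0.706, 0.047, 0.705, -0.049]
wrist_force: [-0.1, -0.0, -1.0]
finger_gap: 0.0595
```

Run:
```python
from h import *
im,d=env.read_camera('side'); save('s2',im[100:300,200:450]); print(env.get_state()['wrist_force'])
```

```text
[-0.08169479  0.47264883 -2.94514678]
```

View pics/s2.png

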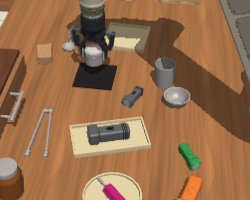

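The side view shows the tin upright in the jaws above the mat, at crop pixel (95,55). Setting it down now.

Emit:
step_arm(moves=[[[0, 0, 0, 0.015, 0, 0, 0.4], [0, 0, 0, 0.03, 0, 0, 0.4], [0, 0, 0, 0.042, 0, 0, 0.4], [0, 0, 0, 0.05, 0, 0, 0.4], [0, 0, 0, 0.054, 0, 0, 0.4], [0, 0, 0, 0.057, 0, 0, 0.4], [0, 0, 0, 0.059, 0, 0, 0.4], [0, 0, 0, 0.06, 0, 0, 0.4], [0, 0, 0, 0.06, 0, 0, 0.4]]])

```text
clock: 5.7
tcp_pos: [0.6086, -0.1407, 0.0239]
orientation: [0.706, 0.048, 0.705, -0.05]
wrist_force: [1.0, 0.0, -1.9]
finger_gap: 0.0597
```

Emit:
step_arm(moves=[[[0, 0, 0, 0.0007, 0, 0, 0.4], [0, 0, 0, 0.0014, 0, 0, 0.4], [0, 0, 0, 0.0014, 0, 0, 0.4]]])

```text
clock: 6.0
tcp_pos: [0.6087, -0.1407, 0.0237]
orientation: [0.706, 0.047, 0.705, -0.05]
wrist_force: [-3.3, 0.3, 6.5]
finger_gap: 0.0602
```

Contact is felt at 6.5 N. Releasing and backing off.

Emit:
step_arm(moves=[[[0, 0, 0, 0, 0, 0, 0.75], [0, 0, 0, 0, 0, 0, 0.85], [0, 0, 0, 0, 0, 0, 1], [0, 0, 0, 0, 0, 0, 1], [0, 0, 0, -0.01, 0, 0, 1], [0, 0, 0, -0.03, 0, 0, 1], [0, 0, 0, -0.06, 0, 0, 1], [0, 0, 0, -0.1, 0, 0, 1], [0, 0, 0, -0.14, 0, 0, 1], [0, 0, 0, -0.18, 0, 0, 1], [0, 0, 0, -0.2, 0, 0, 1], [0, 0, 0, -0.2, 0, 0, 1]]])

```text
clock: 7.2
tcp_pos: [0.6103, -0.1407, 0.2288]
orientation: [0.709, 0.047, 0.702, -0.051]
wrist_force: [0.4, -0.4, 0.0]
finger_gap: 0.0857
```

```bash
cat >> h.py <<'E'
def plan(p,phi_deg):
    T=tool_T(); a=np.radians(phi_deg); z=np.array([np.cos(a),np.sin(a),0]); x=np.array([0,0,-1.]); y=np.cross(z,x)
    Rt=np.c_[x,y,z]; r=R.from_matrix(T[:3,:3].T@Rt).as_rotvec(); t=T[:3,:3].T@(np.array(p)-T[:3,3])
    print('rot',r.round(4),'shift',t.round(4),'j',np.round(env.get_state()['joint_pos'],2))
E
python3 - <<'E'
from h import *
im,d=env.read_camera('top'); save('t3',im[60:320,90:510])
plan((.523,.143,.235),107.5)
E
```

```text
rot [-2.0138e+00  2.0000e-04  9.8000e-03] shift [-0.0108  0.2688 -0.1243] j [-0.35  0.41  0.15  1.3  -0.    1.35]
```

View pics/t3.png

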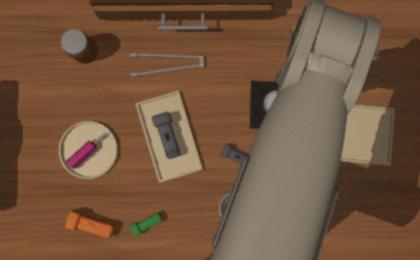

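The tin is on the mat, partly hidden by the arm at crop pixel (270,102). Next I move over to the torch.

Emit:
step_arm(moves=[[[-0.14, 0, 0, 0, 0.025, -0.012, 1], [-0.28, 0, 0, 0, 0.05, -0.023, 1], [-0.42, 0, 0, 0, 0.075, -0.035, 1], [-0.56, 0, 0, 0, 0.1, -0.046, 1], [-0.7, 0, 0, 0, 0.125, -0.058, 1], [-0.84, 0, 0, 0, 0.15, -0.069, 1], [-0.98, 0, 0, 0, 0.175, -0.081, 1], [-1.12, 0, 0, -0.005, 0.2, -0.092, 1], [-1.26, 0, 0, -0.005, 0.225, -0.104, 1], [-1.4, 0, 0, -0.01, 0.25, -0.116, 0.9], [-1.54, 0, 0, -0.01, 0.265, -0.122, 0.8], [-1.68, 0, 0, -0.01, 0.269, -0.124, 0.7]]])

```text
clock: 8.45
tcp_pos: [0.5218, 0.1448, 0.2327]
orientation: [0.505, -0.497, 0.505, 0.493]
wrist_force: [0.2, -0.1, 0.2]
finger_gap: 0.0598
```

Run:
```python
from h import *
plan((.523,.143,.235),107.5)
```

```text
rot [-0.3256 -0.0056  0.0028] shift [-0.0023 -0.0013 -0.0018] j [ 0.13  0.25 -0.06  1.25 -0.01  0.15]
```

Emit:
step_arm(moves=[[[-0.12, -0.003, 0.001, -0.002, -0.001, -0.002, 0.7], [-0.24, -0.006, 0.002, -0.002, -0.001, -0.002, 0.7], [-0.325, -0.006, 0.003, -0.002, -0.001, -0.002, 0.7], [-0.325, -0.006, 0.003, -0.002, -0.001, -0.002, 0.7], [-0.325, -0.006, 0.003, -0.002, -0.001, -0.002, 0.7]]])

```text
clock: 8.95
tcp_pos: [0.5221, 0.1427, 0.2336]
orientation: [0.418, -0.569, 0.419, 0.57]
wrist_force: [-0.0, 0.6, 0.4]
finger_gap: 0.06
```

Run:
```python
from h import *
im,d,T,s=wrist('w4')
P,uv=cloud('wrist',d,np.ones(d.shape,bool),T)
near=lambda c,r: np.hypot(P[:,0]-c[0],P[:,1]-c[1])<r
i=near((.528,.145),.075)&(P[:,2]>.033)&(P[:,2]<.055); Q=P[i]; print('torch',Q.mean(0),cv2.minAreaRect(Q[:,:2].astype(np.float32)),len(Q))
i=near((.528,.145),.075)&(P[:,2]>.033)&(P[:,2]<.042); Q=P[i]; print('handle',Q.mean(0),cv2.minAreaRect(Q[:,:2].astype(np.float32)),len(Q))
i=near((.526,.143),.14)&(P[:,2]>.009)&(P[:,2]<.017);Q=P[i];print('tray',cv2.minAreaRect(Q[:,:2].astype(np.float32)),len(Q))
print(tool_T(s).round(3),s['joint_pos'])
```

```text
torch [0.52563148 0.14625915 0.04332402] ((0.5266412496566772, 0.1463773101568222), (0.12101048231124878, 0.04785085469484329), 17.86587142944336) 4560
handle [0.51064589 0.14150029 0.04055189] ((0.5267040729522705, 0.14609618484973907), (0.12098885327577591, 0.047845788300037384), 18.206880569458008) 1579
tray ((0.5252529382705688, 0.14376910030841827), (0.2212987244129181, 0.12025457620620728), 16.53681182861328) 3563
[[-0.002 -0.955 -0.298  0.522]
 [ 0.    -0.298  0.955  0.143]
 [-1.     0.002  0.001  0.234]
 [ 0.     0.     0.     1.   ]] [ 1.18293725e-01  2.52086515e-01 -5.81132273e-02  1.26293529e+00
  4.09749518e-04 -1.84416798e-01]
```

View pics/w4.png

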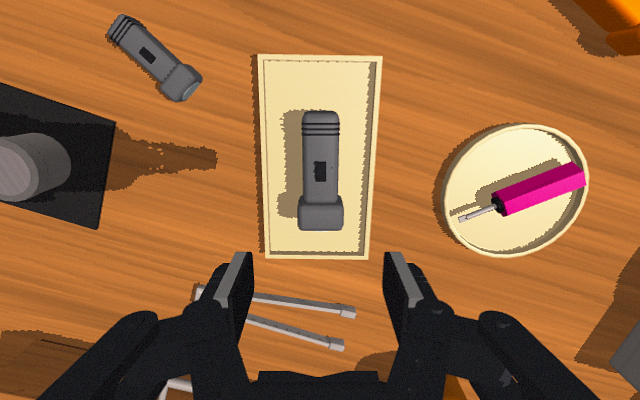

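The wrist view shows the torch at (321,175) in the long tray, aligned with the jaws, its head pointing down in the image. Descending to grip it.

Emit:
step_arm(moves=[[[0, 0, 0, 0.035, 0, 0.0015, 0.7], [0, 0, 0, 0.07, 0, 0.0015, 0.7], [0, 0, 0, 0.105, 0, 0.0015, 0.7], [0, 0, 0, 0.14, 0, 0.0015, 0.7], [0, 0, 0, 0.17, 0, 0.0015, 0.7], [0, 0, 0, 0.195, 0, 0.0015, 0.7], [0, 0, 0, 0.207, 0, 0.0015, 0.7], [0, 0, 0, 0.213, 0, 0.0015, 0.7], [0, 0, 0, 0.213, 0, 0.0015, 0.7], [0, 0, 0, 0.213, 0, 0.0015, 0.5], [0, 0, 0, 0.213, 0, 0.0015, 0.3], [0, 0, 0, 0.213, 0, 0.0015, 0.2]]], force=40)

```text
clock: 10.2
tcp_pos: [0.5226, 0.1444, 0.0223]
orientation: [-0.419, 0.57, -0.418, -0.57]
wrist_force: [-0.6, 0.2, 4.2]
finger_gap: 0.0357
```

Emit:
step_arm(moves=[[[0, 0, 0, 0, 0, 0, 0.2], [0, 0, 0, 0, 0, 0, 0.2], [0, 0, 0, 0, 0, 0, 0.2], [0, 0, 0, 0, 0, 0, 0.2]]])

```text
clock: 10.6
tcp_pos: [0.5225, 0.1444, 0.0223]
orientation: [-0.419, 0.57, -0.419, -0.57]
wrist_force: [-0.3, -0.5, 1.4]
finger_gap: 0.0355
```

Run:
```python
from h import *
print(tool_T().round(4))
# target torch centre = tray centre, yaw -5.85; TCP is 5 mm back along torch x
a=np.radians(-5.85); c=np.array([.5268,-.3785]); p=c-0.005*np.array([np.cos(a),np.sin(a)]); print(p)
plan((p[0],p[1],.09),90-5.85)
```

```text
[[ 7.000e-04 -9.545e-01 -2.983e-01  5.225e-01]
 [ 6.000e-04 -2.983e-01  9.545e-01  1.444e-01]
 [-1.000e+00 -8.000e-04  3.000e-04  2.230e-02]
 [ 0.000e+00  0.000e+00  0.000e+00  1.000e+00]]
[ 0.52182604 -0.37799038]
rot [0.405  0.0005 0.0008] shift [-0.068   0.1564 -0.4984] j [ 0.12  0.42 -0.38  0.77  0.   -0.18]
```

Emit:
step_arm(moves=[[[0, 0, 0, -0.01, 0, 0, 0.2], [0, 0, 0, -0.03, 0, 0, 0.2], [0, 0, 0, -0.06, 0, 0, 0.2], [0, 0, 0, -0.09, 0.003, -0.01, 0.2], [0.03, 0, 0, -0.11, 0.012, -0.04, 0.2], [0.06, 0, 0, -0.11, 0.025, -0.08, 0.2], [0.1, 0, 0, -0.11, 0.038, -0.12, 0.2], [0.13, 0, 0, -0.11, 0.05, -0.16, 0.2], [0.16, 0, 0, -0.11, 0.063, -0.2, 0.2], [0.2, 0, 0, -0.11, 0.075, -0.24, 0.2], [0.23, 0, 0, -0.11, 0.088, -0.28, 0.2], [0.26, 0, 0, -0.11, 0.1, -0.32, 0.2]]])

```text
clock: 11.8
tcp_pos: [0.522, -0.1926, 0.1327]
orientation: [-0.49, 0.51, -0.489, -0.51]
wrist_force: [1.4, 0.4, -1.5]
finger_gap: 0.0356
```

Run:
```python
from h import *
plan((.522,-.378,.09),90-5.85)
```

```text
rot [0.1436 0.0006 0.0009] shift [ 0.0426  0.0077 -0.1852] j [-0.5   0.33 -0.2   1.04  0.   -0.54]
```

Emit:
step_arm(moves=[[[0.04, 0, 0, 0, 0.002, -0.04, 0.2], [0.08, 0, 0, 0, 0.003, -0.08, 0.2], [0.11, 0, 0, 0, 0.005, -0.12, 0.2], [0.13, 0, 0, 0, 0.007, -0.155, 0.2], [0.144, 0, 0.001, 0.01, 0.008, -0.175, 0.2], [0.144, 0, 0.001, 0.02, 0.008, -0.185, 0.2], [0.144, 0, 0.001, 0.035, 0.008, -0.185, 0.2], [0.144, 0, 0.001, 0.042, 0.008, -0.185, 0.2], [0.144, 0, 0.001, 0.042, 0.008, -0.185, 0.2]]])

```text
clock: 12.7
tcp_pos: [0.5208, -0.3754, 0.0885]
orientation: [0.525, -0.472, 0.525, 0.476]
wrist_force: [0.2, -0.1, -2.3]
finger_gap: 0.0355
```

Run:
```python
from h import *
im,d,T,s=wrist('w5'); im2,_=env.read_camera('side'); save('s5',im2[60:260,200:480])
plan((.522,-.378,.0225),90-5.85); print(s['wrist_force'],s['finger_gap'])
```

```text
rot [ 0.0011  0.0012 -0.0007] shift [ 0.0681 -0.0003 -0.0015] j [-0.75  0.52 -0.02  1.03  0.   -0.65]
[ 0.15112567 -0.08731361 -2.2678572 ] 0.035489308780683564
```

View pics/w5.png

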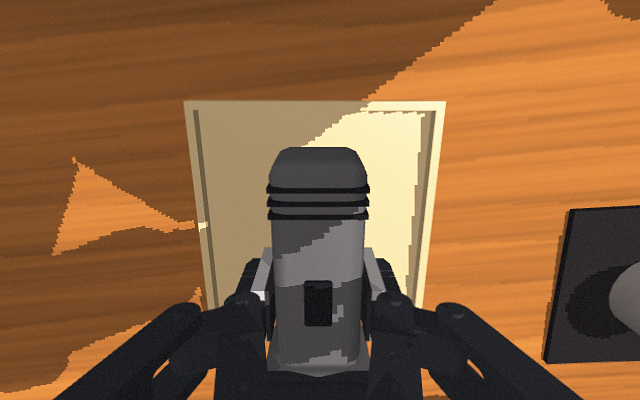

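View pics/s5.png

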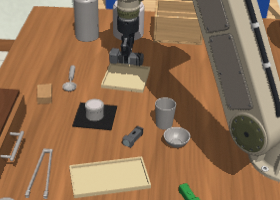

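The torch hangs level over the square tray, aligned with its sides. Lowering it now.

Emit:
step_arm(moves=[[[0, 0, 0, 0.015, 0, -0.0015, 0.2], [0, 0, 0, 0.03, 0, -0.0015, 0.2], [0, 0, 0, 0.045, 0, -0.0015, 0.2], [0, 0, 0, 0.056, 0, -0.0015, 0.2], [0, 0, 0, 0.062, 0, -0.0015, 0.2], [0, 0, 0, 0.065, 0, -0.0015, 0.2], [0, 0, 0, 0.067, 0, -0.0015, 0.2], [0, 0, 0, 0.0685, 0, -0.0015, 0.2], [0, 0, 0, 0.0685, 0, -0.0015, 0.2]]])

```text
clock: 13.7
tcp_pos: [0.522, -0.3782, 0.0224]
orientation: [0.525, -0.474, 0.524, 0.474]
wrist_force: [0.2, -0.4, -0.9]
finger_gap: 0.0353
```

Emit:
step_arm(moves=[[[0, 0, 0, 0.0007, 0, 0, 0.2], [0, 0, 0, 0.0014, 0, 0, 0.2], [0, 0, 0, 0.0014, 0, 0, 0.2]]])

```text
clock: 14.0
tcp_pos: [0.5221, -0.3784, 0.0223]
orientation: [0.525, -0.474, 0.524, 0.474]
wrist_force: [-1.7, 1.2, 5.0]
finger_gap: 0.0353
```

Contact is felt at 5 N. Releasing.

Emit:
step_arm(moves=[[[0, 0, 0, 0, 0, 0, 0.5], [0, 0, 0, 0, 0, 0, 0.6], [0, 0, 0, 0, 0, 0, 0.7], [0, 0, 0, 0, 0, 0, 0.7], [0, 0, 0, -0.01, 0, 0, 0.7], [0, 0, 0, -0.03, 0, 0, 0.7], [0, 0, 0, -0.06, 0, 0, 0.7], [0, 0, 0, -0.1, 0, 0, 0.7], [0, 0, 0, -0.14, 0, 0, 0.7], [0, 0, 0, -0.18, 0, 0, 0.7], [0, 0, 0, -0.21, 0, 0, 0.7], [0, 0, 0, -0.21, 0, 0, 0.7]]])

```text
clock: 15.2
tcp_pos: [0.5238, -0.3801, 0.239]
orientation: [0.525, -0.478, 0.524, 0.47]
wrist_force: [0.3, -0.8, 0.6]
finger_gap: 0.0599
```

Run:
```python
from h import *
im,d,T,s=wrist('w6')
P,uv=cloud('wrist',d,np.ones(d.shape,bool),T)
near=lambda c,r: np.hypot(P[:,0]-c[0],P[:,1]-c[1])<r
i=near((.527,-.3785),.075)&(P[:,2]>.033)&(P[:,2]<.055); Q=P[i]; print('torch',Q.mean(0),cv2.minAreaRect(Q[:,:2].astype(np.float32)),len(Q),np.percentile(Q[:,2],[2,98]))
i=near((.527,-.3785),.12)&(P[:,2]>.009)&(P[:,2]<.017);Q=P[i];print('tray',cv2.minAreaRect(Q[:,:2].astype(np.float32)),len(Q))
plan((.479,.370,.235),42.)
```

```text
torch [ 0.52575712 -0.37898904  0.04333285] ((0.5266938209533691, -0.3803054094314575), (0.047741975635290146, 0.12079861760139465), 85.96512603759766) 4438 [0.03742527 0.04903711]
tray ((0.5264511108398438, -0.37828725576400757), (0.1543167531490326, 0.15382766723632812), 84.09188842773438) 2977
rot [ 0.7367 -0.0013  0.0067] shift [-0.0023  0.1195  0.7411] j [-0.75  0.45  0.23  1.35  0.   -0.65]
```

View pics/w6.png

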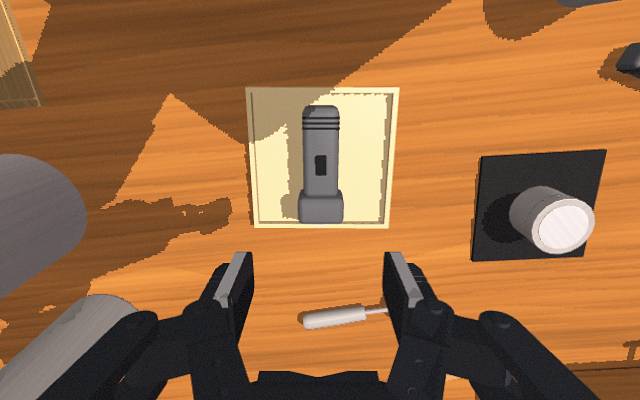

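The torch sits centred in the square tray to within 2 mm, and the spoon and tin are unaffected. Moving to the screwdriver.

Emit:
step_arm(moves=[[[0.02, 0, 0, 0, 0.003, 0.02, 0.7], [0.06, 0, 0, 0, 0.008, 0.055, 0.7], [0.1, 0, 0, 0, 0.015, 0.095, 0.7], [0.14, 0, 0, 0, 0.022, 0.135, 0.7], [0.18, 0, 0, 0, 0.028, 0.175, 0.7], [0.22, 0, 0, 0, 0.035, 0.215, 0.7], [0.26, 0, 0, 0, 0.041, 0.255, 0.7], [0.3, 0, 0, 0, 0.048, 0.295, 0.7], [0.34, 0, 0, 0, 0.054, 0.335, 0.7], [0.38, 0, 0, 0, 0.06, 0.375, 0.7], [0.42, 0, 0, 0, 0.067, 0.415, 0.7], [0.46, 0, 0, 0, 0.073, 0.455, 0.7]]])

```text
clock: 16.45
tcp_pos: [0.495, 0.0822, 0.2327]
orientation: [0.619, -0.343, 0.619, 0.34]
wrist_force: [0.8, 0.4, -0.5]
finger_gap: 0.0601
```

Run:
```python
from h import *
plan((.479,.370,.235),42.)
```

```text
rot [ 0.2749 -0.0012  0.005 ] shift [-0.0035  0.1671  0.2349] j [ 0.01  0.17 -0.16  1.23 -0.    0.57]
```

Emit:
step_arm(moves=[[[0.04, 0, 0, 0, 0.024, 0.034, 0.7], [0.08, 0, 0, 0, 0.048, 0.068, 0.7], [0.12, 0, 0, 0, 0.072, 0.102, 0.7], [0.16, 0, 0, 0, 0.096, 0.136, 0.7], [0.2, 0, 0, -0.002, 0.12, 0.17, 0.7], [0.24, 0, 0, -0.003, 0.144, 0.204, 0.7], [0.265, 0, 0.003, -0.003, 0.16, 0.225, 0.7], [0.275, -0.001, 0.005, -0.003, 0.167, 0.235, 0.7], [0.275, -0.001, 0.005, -0.003, 0.167, 0.235, 0.7], [0.275, -0.001, 0.005, -0.003, 0.167, 0.235, 0.7]]])

```text
clock: 17.45
tcp_pos: [0.4789, 0.3691, 0.2337]
orientation: [0.659, -0.254, 0.661, 0.253]
wrist_force: [0.5, -0.4, 0.4]
finger_gap: 0.0598
```

Run:
```python
from h import *
im,d,T,s=wrist('w7')
P,uv=cloud('wrist',d,np.ones(d.shape,bool),T)
hsv=cv2.cvtColor(im,cv2.COLOR_RGB2HSV); H=hsv[uv[:,1],uv[:,0]].astype(int)
near=lambda c,r: np.hypot(P[:,0]-c[0],P[:,1]-c[1])<r
i=near((.485,.366),.09)&(H[:,0]>150)&(H[:,0]<175)&(H[:,1]>150)
Q=P[i]; print('handle',cv2.minAreaRect(Q[:,:2].astype(np.float32)),Q.mean(0),len(Q),np.percentile(Q[:,2],[2,98]))
j=i&(P[:,2]>np.percentile(Q[:,2],60)); u_,s_,v_=np.linalg.svd(P[j][:,:2]-P[j][:,:2].mean(0),full_matrices=False); print('topflat',P[j].mean(0),np.degrees(np.arctan2(v_[0,1],v_[0,0])))
i=near((.493,.357),.1)&(P[:,2]>.0095)&(P[:,2]<.0165)&~((H[:,0]>150)); Q=P[i]; 
A=np.c_[2*Q[:,:2],np.ones(len(Q))]; r=np.hypot(Q[:,0]-.4925,Q[:,1]-.3573); k=(r>.065)&(r<.08); Q=Q[k,:2]
A=np.c_[2*Q,np.ones(len(Q))]; s2=np.linalg.lstsq(A,(Q**2).sum(1),rcond=None)[0]; print('round',s2[:2],np.sqrt(s2[2]+s2[0]**2+s2[1]**2),len(Q))
print(tool_T(s).round(3))
```

```text
handle ((0.4760904908180237, 0.36275535821914673), (0.09273573756217957, 0.08027686923742294), 78.54710388183594) [0.4769282  0.37469453 0.03239413] 2400 [0.02082793 0.03573551]
topflat [0.47788282 0.37338642 0.03787171] -48.27409895078022
round [0.49115166 0.35876322] 0.07366031555448713 2157
[[-0.001 -0.669  0.743  0.479]
 [-0.002  0.743  0.669  0.369]
 [-1.    -0.    -0.002  0.234]
 [ 0.     0.     0.     1.   ]]
```

View pics/w7.png

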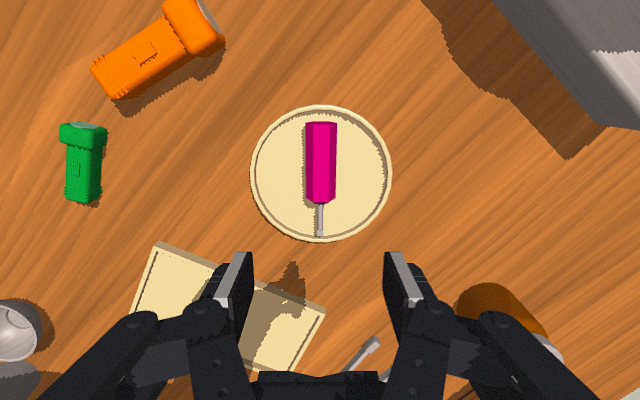

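The wrist view shows the screwdriver handle at (321,162) between the jaws, with its tip pointing down in the image. It is well centred, so I descend.

Emit:
step_arm(moves=[[[0, 0, 0, 0.035, 0.0005, 0.001, 0.7], [0, 0, 0, 0.07, 0.0005, 0.001, 0.7], [0, 0, 0, 0.105, 0.0005, 0.001, 0.7], [0, 0, 0, 0.14, 0.0005, 0.001, 0.7], [0, 0, 0, 0.17, 0.0005, 0.001, 0.7], [0, 0, 0, 0.195, 0.0005, 0.001, 0.7], [0, 0, 0, 0.21, 0.0005, 0.001, 0.7], [0, 0, 0, 0.216, 0.0005, 0.001, 0.7], [0, 0, 0, 0.216, 0.0005, 0.001, 0.7], [0, 0, 0, 0.216, 0.0005, 0.001, 0.5], [0, 0, 0, 0.216, 0.0005, 0.001, 0.3], [0, 0, 0, 0.216, 0.0005, 0.001, 0.1]]], force=30)

```text
clock: 18.7
tcp_pos: [0.4804, 0.3698, 0.0197]
orientation: [0.661, -0.253, 0.66, 0.253]
wrist_force: [0.1, -2.3, 4.2]
finger_gap: 0.0303
```

Emit:
step_arm(moves=[[[0, 0, 0, 0, 0, 0, 0.1], [0, 0, 0, 0, 0, 0, 0.1], [0, 0, 0, 0, 0, 0, 0.1], [0, 0, 0, 0, 0, 0, 0.1]]])

```text
clock: 19.1
tcp_pos: [0.4803, 0.3699, 0.0197]
orientation: [0.661, -0.253, 0.66, 0.253]
wrist_force: [-1.0, 0.2, 0.9]
finger_gap: 0.0308
```

Run:
```python
from h import *
s=env.get_state(); T=tool_T(s); print(T.round(4),s['finger_gap'])
# screwdriver in tool frame: axis = -tool y (tip), TCP at x=-20
a=np.radians(16.5); c=np.array([.5258,.1434]); p=c-0.020*np.array([np.cos(a),np.sin(a)]); print(p)
plan((p[0],p[1],.09),106.5)
```

```text
[[ 1.500e-03 -6.685e-01  7.438e-01  4.803e-01]
 [-4.000e-04  7.438e-01  6.685e-01  3.699e-01]
 [-1.000e+00 -1.300e-03  9.000e-04  1.970e-02]
 [ 0.000e+00  0.000e+00  0.000e+00  1.000e+00]] 0.03079056865549017
[0.50662361 0.13771969]
rot [-1.1266  0.      0.0016] shift [-0.0702 -0.1904 -0.1356] j [ 0.52  0.52 -0.21  0.84 -0.    1.36]
```

Emit:
step_arm(moves=[[[0, 0, 0, -0.01, 0, 0, 0.1], [0, 0, 0, -0.03, 0, 0, 0.1], [0, 0, 0, -0.055, 0, 0, 0.1], [-0.12, 0, 0, -0.07, -0.02, -0.0145, 0.1], [-0.25, 0, 0, -0.07, -0.043, -0.031, 0.1], [-0.38, 0, 0, -0.07, -0.066, -0.047, 0.1], [-0.52, 0, 0, -0.07, -0.09, -0.064, 0.1], [-0.66, 0, 0, -0.07, -0.115, -0.082, 0.1], [-0.8, 0, 0, -0.07, -0.14, -0.1, 0.1], [-0.93, 0, 0, -0.07, -0.163, -0.116, 0.1], [-1.05, 0, 0, -0.07, -0.18, -0.128, 0.1], [-1.126, 0, 0.002, -0.07, -0.19, -0.1355, 0.1]]])

```text
clock: 20.3
tcp_pos: [0.5066, 0.1365, 0.0904]
orientation: [0.423, -0.567, 0.423, 0.567]
wrist_force: [-0.2, 0.5, -0.7]
finger_gap: 0.0308
```

Emit:
step_arm(moves=[[[0, 0, 0, 0, 0, 0, 0.1], [0, 0, 0, 0, 0, 0, 0.1]]])

```text
clock: 20.5
tcp_pos: [0.5068, 0.1364, 0.0909]
orientation: [-0.423, 0.566, -0.423, -0.566]
wrist_force: [-1.0, 0.2, -0.8]
finger_gap: 0.0307
```

Run:
```python
from h import *
im,d,T,s=wrist('w8')
P,uv=cloud('wrist',d,np.ones(d.shape,bool),T)
hsv=cv2.cvtColor(im,cv2.COLOR_RGB2HSV); H=hsv[uv[:,1],uv[:,0]].astype(int)
i=(H[:,0]>150)&(H[:,0]<175)&(H[:,1]>150)
Q=(P[i]-s['tcp_pos'])@tool_T(s)[:3,:3]; print('handle in tool',np.percentile(Q,[2,50,98],axis=0).round(4))
a=np.radians(16.5); c=np.array([.5258,.1434]); p=c-0.020*np.array([np.cos(a),np.sin(a)])
plan((p[0],p[1],.0197),106.5); print(s['finger_gap'],s['wrist_force'])
```

```text
handle in tool [[-0.0156 -0.0335 -0.0148]
 [-0.0139  0.013   0.0002]
 [ 0.0045  0.0439  0.0152]]
rot [0.0003 0.0002 0.0004] shift [ 0.0711 -0.0002  0.0009] j [ 0.11  0.31 -0.34  0.91  0.   -0.18]
0.03066577142171818 [-1.01797684  0.17579719 -0.79591401]
```

View pics/w8.png

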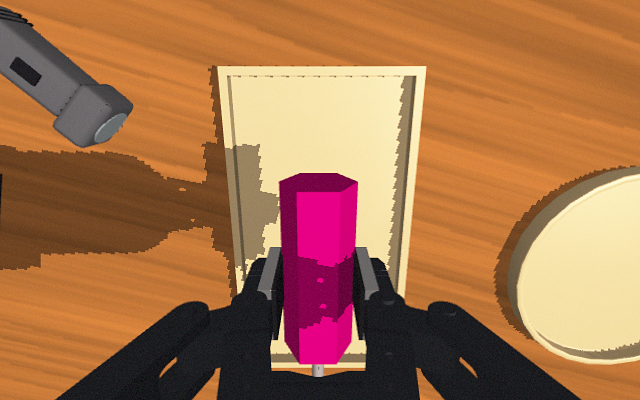

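The screwdriver is held level over the long tray with its handle flat up, running along the tray. Lowering it now.

Emit:
step_arm(moves=[[[0, 0, 0, 0.015, -0.002, 0.001, 0.1], [0, 0, 0, 0.03, -0.002, 0.001, 0.1], [0, 0, 0, 0.045, -0.002, 0.001, 0.1], [0, 0, 0, 0.056, -0.002, 0.001, 0.1], [0, 0, 0, 0.063, -0.002, 0.001, 0.1], [0, 0, 0, 0.067, -0.002, 0.001, 0.1], [0, 0, 0, 0.069, -0.002, 0.001, 0.1], [0, 0, 0, 0.0705, -0.002, 0.001, 0.1], [0, 0, 0, 0.0715, -0.002, 0.001, 0.1], [0, 0, 0, 0.0715, -0.002, 0.001, 0.1]]])

```text
clock: 21.55
tcp_pos: [0.5088, 0.1384, 0.0197]
orientation: [-0.423, 0.567, -0.423, -0.566]
wrist_force: [-0.5, 0.5, -0.5]
finger_gap: 0.031
```

Emit:
step_arm(moves=[[[0, 0, 0, 0.0007, 0, 0, 0.1], [0, 0, 0, 0.0014, 0, 0, 0.1], [0, 0, 0, 0.0014, 0, 0, 0.1]]])

```text
clock: 21.85
tcp_pos: [0.5088, 0.1384, 0.0196]
orientation: [-0.424, 0.567, -0.422, -0.566]
wrist_force: [-4.0, -1.1, 10.6]
finger_gap: 0.0307
```

Emit:
step_arm(moves=[[[0, 0, 0, -0.0005, 0, 0, 0.45], [0, 0, 0, -0.0005, 0, 0, 0.55], [0, 0, 0, -0.0005, 0, 0, 0.7], [0, 0, 0, -0.0005, 0, 0, 0.7], [0, 0, 0, -0.01, 0, 0, 0.7], [0, 0, 0, -0.03, 0, 0, 0.7], [0, 0, 0, -0.06, 0, 0, 0.7], [0, 0, 0, -0.1, 0, 0, 0.7], [0, 0, 0, -0.14, 0, 0, 0.7], [0, 0, 0, -0.18, 0, 0, 0.8], [0, 0, 0, -0.21, 0, 0, 0.9], [0, 0, 0, -0.21, 0, 0, 1]]])

```text
clock: 23.05
tcp_pos: [0.5109, 0.1386, 0.2352]
orientation: [-0.426, 0.569, -0.42, -0.564]
wrist_force: [0.2, -0.0, 0.0]
finger_gap: 0.0853
```

Run:
```python
from h import *
im,d,T,s=wrist('w9')
P,uv=cloud('wrist',d,np.ones(d.shape,bool),T)
hsv=cv2.cvtColor(im,cv2.COLOR_RGB2HSV); H=hsv[uv[:,1],uv[:,0]].astype(int)
near=lambda c,r: np.hypot(P[:,0]-c[0],P[:,1]-c[1])<r
a=np.radians(16.5); Rm=np.array([[np.cos(a),np.sin(a)],[-np.sin(a),np.cos(a)]])
i=near((.526,.143),.14)&(P[:,2]>.009)&(P[:,2]<.017)&((H[:,0]<140));Q=P[i];rc=cv2.minAreaRect(Q[:,:2].astype(np.float32));print('tray',rc,len(Q))
i=near((.526,.143),.1)&(H[:,0]>150)&(H[:,0]<175)&(H[:,1]>150); L=(P[i][:,:2]-rc[0])@Rm.T; print('handle in tray',np.percentile(L,[.5,50,99.5],axis=0).round(4))
j=near((.526,.143),.1)&(P[:,2]>.012)&(H[:,1]<60); L=(P[j][:,:2]-rc[0])@Rm.T; j=(abs(L[:,0])<.08)&(abs(L[:,1])<.03); print('shaft',np.percentile(L[j],[2,50,98],axis=0).round(4),j.sum())
i=near((.6087,-.1405),.05)&(P[:,2]>.045); 
if i.sum(): Q=P[i]; print('tin',Q.mean(0),cv2.minEnclosingCircle(Q[:,:2].astype(np.float32)),len(Q))
plan((.6087,-.1405,.23),10)
```

```text
tray ((0.5255640149116516, 0.1439083218574524), (0.22064603865146637, 0.12033485621213913), 16.516389846801758) 3362
handle in tray [[-0.0613 -0.0438]
 [-0.0239 -0.0009]
 [ 0.0183  0.0422]]
shaft [[-0.0344 -0.0292]
 [-0.0279  0.0006]
 [ 0.0401  0.0293]] 4397
tin [ 0.60576749 -0.1303165   0.0521829 ] ((0.6088128685951233, -0.13771046698093414), 0.03176274523139) 2626
rot [1.6845 0.0055 0.0064] shift [ 0.003  -0.0155 -0.2956] j [ 0.11  0.22 -0.1   1.24  0.   -0.18]
```

View pics/w9.png

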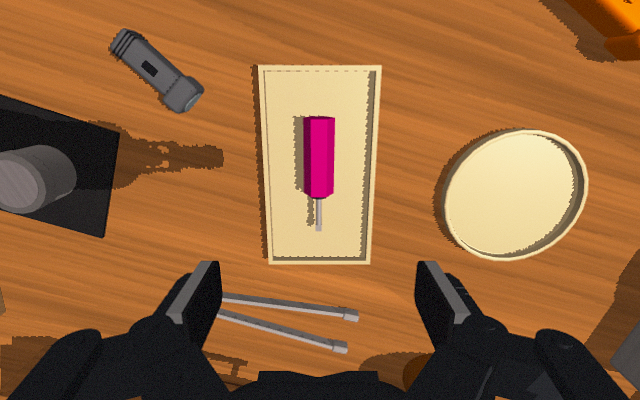

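The screwdriver is centred in the long tray: its handle spans -61 to +18 mm along the tray, as it should. Now I fetch the tin from the mat.

Run:
```python
from h import *
plan((.6087,-.1405,.23),106.5)
```

```text
rot [ 0.0002 -0.001   0.0074] shift [ 0.003  -0.0155 -0.2956] j [ 0.11  0.22 -0.1   1.24  0.   -0.18]
```

Emit:
step_arm(moves=[[[0, 0, 0, 0, -0.002, -0.025, 1], [0, 0, 0.002, 0, -0.003, -0.06, 1], [0, 0, 0.003, 0, -0.005, -0.1, 1], [0, 0, 0.004, 0, -0.007, -0.14, 1], [0, 0, 0.005, 0, -0.009, -0.18, 1], [0, 0, 0.006, 0, -0.011, -0.22, 1], [0, -0.001, 0.007, 0.003, -0.014, -0.26, 1], [0, -0.001, 0.007, 0.003, -0.0155, -0.285, 1], [0, -0.001, 0.007, 0.003, -0.0155, -0.2955, 1], [0, -0.001, 0.007, 0.003, -0.0155, -0.2955, 1], [0, -0.001, 0.007, 0.003, -0.0155, -0.2955, 1]]], force=40)

```text
clock: 24.2
tcp_pos: [0.608, -0.1394, 0.2295]
orientation: [0.423, -0.566, 0.423, 0.567]
wrist_force: [-0.6, 1.1, -0.3]
finger_gap: 0.0853
```

Run:
```python
from h import *
im,d,T,s=wrist('w10')
P,uv=cloud('wrist',d,np.ones(d.shape,bool),T)
near=lambda c,r: np.hypot(P[:,0]-c[0],P[:,1]-c[1])<r
i=near((.6087,-.1405),.05)&(P[:,2]>.044)&(P[:,2]<.06); Q=P[i]; print('tin',Q.mean(0),cv2.minEnclosingCircle(Q[:,:2].astype(np.float32)),len(Q))
plan((.6087,-.1405,.0237),106.5)
```

```text
tin [ 0.60747638 -0.14044466  0.05266671] ((0.6088876724243164, -0.14004109799861908), 0.031021995469927788) 3258
rot [ 0.0015  0.0011 -0.0003] shift [ 2.061e-01 -2.000e-04 -1.900e-03] j [-0.35  0.41  0.16  1.32  0.   -0.64]
```

View pics/w10.png

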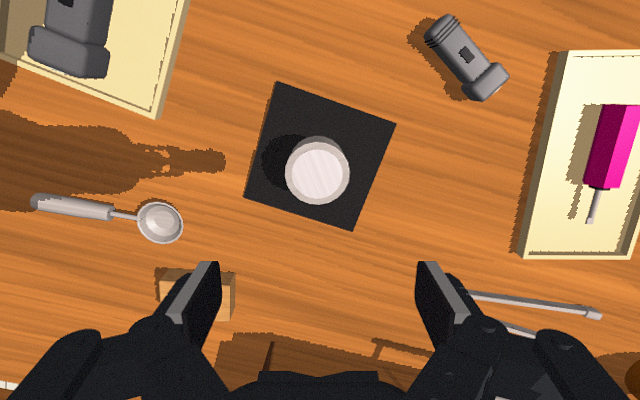

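The tin stands upright in the middle of the mat at (318,170), centred between the jaws. Descending and gripping.

Emit:
step_arm(moves=[[[0, 0, 0, 0.035, 0, -0.0015, 1], [0, 0, 0, 0.07, 0, -0.0015, 1], [0, 0, 0, 0.105, 0, -0.0015, 1], [0, 0, 0, 0.14, 0, -0.0015, 1], [0, 0, 0, 0.165, 0, -0.0015, 1], [0, 0, 0, 0.185, 0, -0.0015, 1], [0, 0, 0, 0.198, 0, -0.0015, 1], [0, 0, 0, 0.206, 0, -0.0015, 1], [0, 0, 0, 0.206, 0, -0.0015, 1], [0, 0, 0, 0.206, 0, -0.0015, 0.6], [0, 0, 0, 0.206, 0, -0.0015, 0.5], [0, 0, 0, 0.206, 0, -0.0015, 0.4]]], force=40)

```text
clock: 25.45
tcp_pos: [0.6095, -0.1405, 0.0254]
orientation: [-0.423, 0.567, -0.422, -0.566]
wrist_force: [-0.8, 0.4, 4.1]
finger_gap: 0.0595
```

Emit:
step_arm(moves=[[[0, 0, 0, 0, 0, 0, 0.4], [0, 0, 0, 0, 0, 0, 0.4], [0, 0, 0, 0, 0, 0, 0.4], [0, 0, 0, 0, 0, 0, 0.4]]])

```text
clock: 25.85
tcp_pos: [0.6095, -0.1406, 0.0254]
orientation: [-0.423, 0.567, -0.422, -0.566]
wrist_force: [-0.2, 0.2, -0.0]
finger_gap: 0.0603
```

Run:
```python
from h import *
print(tool_T().round(4))
plan((.4925,.3578,.1),106.5)
```

```text
[[ 2.000e-03 -9.584e-01 -2.853e-01  6.095e-01]
 [ 2.000e-04 -2.853e-01  9.584e-01 -1.406e-01]
 [-1.000e+00 -2.000e-03 -4.000e-04  2.540e-02]
 [ 0.000e+00  0.000e+00  0.000e+00  1.000e+00]]
rot [ 0.0014 -0.0004  0.002 ] shift [-0.0747 -0.0302  0.5111] j [-0.36  0.55 -0.15  0.87  0.   -0.64]
```

Emit:
step_arm(moves=[[[0, 0, 0, -0.01, 0, 0, 0.4], [0, 0, 0, -0.03, 0, 0, 0.4], [0, 0, 0, -0.055, 0, 0, 0.4], [0, 0, 0, -0.075, 0, 0.01, 0.4], [0, 0, 0, -0.085, -0.002, 0.03, 0.4], [0, 0, 0, -0.085, -0.004, 0.065, 0.4], [0, 0, 0, -0.085, -0.006, 0.105, 0.4], [0, 0, 0, -0.085, -0.008, 0.145, 0.4], [0, 0, 0, -0.085, -0.011, 0.185, 0.4], [0, 0, 0, -0.085, -0.013, 0.225, 0.4], [0, 0, 0, -0.085, -0.015, 0.265, 0.4], [0, 0, 0, -0.085, -0.018, 0.305, 0.4]]])

```text
clock: 27.05
tcp_pos: [0.5377, 0.1592, 0.1101]
orientation: [-0.423, 0.567, -0.422, -0.567]
wrist_force: [0.4, -0.1, -1.2]
finger_gap: 0.0598
```

Run:
```python
from h import *
plan((.4925,.3578,.1),106.5)
```

```text
rot [0.002  0.0001 0.0009] shift [ 0.0102 -0.0135  0.2032] j [ 0.14  0.36 -0.22  0.99  0.   -0.15]
```

Emit:
step_arm(moves=[[[0, 0, 0, 0, -0.002, 0.035, 0.4], [0, 0, 0, 0, -0.005, 0.075, 0.4], [0, 0, 0, 0, -0.008, 0.115, 0.4], [0, 0, 0, 0, -0.01, 0.15, 0.4], [0, 0, 0, 0.003, -0.012, 0.18, 0.4], [0, 0, 0, 0.007, -0.0135, 0.197, 0.4], [0, 0, 0, 0.01, -0.0135, 0.203, 0.4], [0, 0, 0, 0.01, -0.0135, 0.203, 0.4], [0, 0, 0, 0.01, -0.0135, 0.203, 0.4]]])

```text
clock: 27.95
tcp_pos: [0.4925, 0.3564, 0.0998]
orientation: [-0.423, 0.567, -0.423, -0.567]
wrist_force: [0.3, -0.2, -1.8]
finger_gap: 0.0597
```

Run:
```python
from h import *
im,d,T,s=wrist('w11')
plan((.4922,.3578,.0254),106.5); print(s['wrist_force'],s['finger_gap'])
```

```text
rot [ 0.0005 -0.0005  0.0003] shift [0.0747 0.0002 0.0016] j [ 0.49  0.45 -0.11  1.01 -0.    0.21]
[ 0.30494466 -0.16315853 -1.80653597] 0.059674902433887
```

View pics/w11.png

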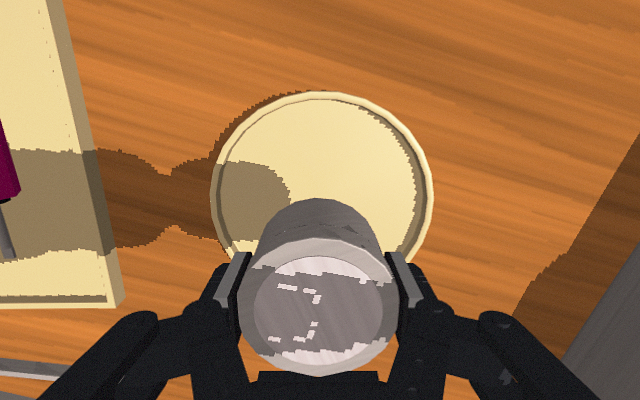

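The tin is upright over the round tray. Lowering it now.

Emit:
step_arm(moves=[[[0, 0, 0, 0.015, 0, 0.0015, 0.4], [0, 0, 0, 0.03, 0, 0.0015, 0.4], [0, 0, 0, 0.045, 0, 0.0015, 0.4], [0, 0, 0, 0.057, 0, 0.0015, 0.4], [0, 0, 0, 0.065, 0, 0.0015, 0.4], [0, 0, 0, 0.07, 0, 0.0015, 0.4], [0, 0, 0, 0.0725, 0, 0.0015, 0.4], [0, 0, 0, 0.0745, 0, 0.0015, 0.4], [0, 0, 0, 0.075, 0, 0.0015, 0.4], [0, 0, 0, 0.075, 0, 0.0015, 0.4]]])

```text
clock: 29.0
tcp_pos: [0.4927, 0.3579, 0.0255]
orientation: [-0.423, 0.567, -0.423, -0.566]
wrist_force: [-0.3, 0.8, -1.0]
finger_gap: 0.0598
```

Emit:
step_arm(moves=[[[0, 0, 0, 0.0007, 0, 0, 0.4], [0, 0, 0, 0.0014, 0, 0, 0.4], [0, 0, 0, 0.0014, 0, 0, 0.4]]])

```text
clock: 29.3
tcp_pos: [0.4928, 0.358, 0.0254]
orientation: [-0.423, 0.567, -0.422, -0.566]
wrist_force: [-2.3, -1.9, 6.1]
finger_gap: 0.0599
```

Emit:
step_arm(moves=[[[0, 0, 0, 0, 0, 0, 0.75], [0, 0, 0, 0, 0, 0, 0.85], [0, 0, 0, 0, 0, 0, 1], [0, 0, 0, 0, 0, 0, 1], [0, 0, 0, -0.01, 0, 0, 1], [0, 0, 0, -0.03, 0, 0, 1], [0, 0, 0, -0.06, 0, 0, 1], [0, 0, 0, -0.1, 0, 0, 1], [0, 0, 0, -0.14, 0, 0, 1], [0, 0, 0, -0.18, 0, 0, 1], [0, 0, 0, -0.21, 0, 0, 1], [0, 0, 0, -0.21, 0, 0, 1]]])

```text
clock: 30.5
tcp_pos: [0.4945, 0.3592, 0.2417]
orientation: [-0.426, 0.569, -0.419, -0.565]
wrist_force: [0.4, -0.8, 0.3]
finger_gap: 0.0857
```

Run:
```python
from h import *
im,d,T,s=wrist('w12')
P,uv=cloud('wrist',d,np.ones(d.shape,bool),T)
near=lambda c,r: np.hypot(P[:,0]-c[0],P[:,1]-c[1])<r
i=near((.4925,.3578),.05)&(P[:,2]>.044)&(P[:,2]<.06); Q=P[i]; print('tin',Q.mean(0),cv2.minEnclosingCircle(Q[:,:2].astype(np.float32)),len(Q))
i=near((.492,.358),.1)&(P[:,2]>.0095)&(P[:,2]<.0165); Q=P[i][:,:2]; r=np.hypot(Q[:,0]-.4925,Q[:,1]-.358); Q=Q[(r>.065)&(r<.08)]
A=np.c_[2*Q,np.ones(len(Q))]; s2=np.linalg.lstsq(A,(Q**2).sum(1),rcond=None)[0]; print('round',s2[:2],len(Q))
im,d=env.read_camera('side'); save('s12',im); im,d=env.read_camera('top'); save('t12',im); np.savez('top12.npz',im=im,d=d)
for t in ['tongs','tumbler','spoon','torch']:
    for r in env.silhouettes('top',t):
        if r['confidence']<.4: continue
        Q,_=cloud('top',d,np.array(r['mask'])); rc=cv2.minAreaRect(Q[:,:2].astype(np.float32)); print(t,round(r['confidence'],2),np.round(rc[0],4),np.round(rc[1],3),round(rc[2],1))
```

```text
tin [0.49120615 0.35734049 0.05258202] ((0.4925844669342041, 0.35767892003059387), 0.031015519052743912) 3066
round [0.49143202 0.35820752] 2187
tongs 0.71 [0.7202 0.1464] [0.061 0.198] 0.8
tumbler 0.59 [ 0.3772 -0.1228] [0.065 0.064] 27.2
spoon 0.61 [ 0.7216 -0.3404] [0.151 0.046] 89.5
torch 0.88 [ 0.5288 -0.3806] [0.05  0.124] 88.9
torch 0.85 [0.295  0.2007] [0.032 0.083] 23.3
torch 0.71 [0.2947 0.3528] [0.134 0.06 ] 76.2
torch 0.56 [ 0.471  -0.0368] [0.082 0.033] 63.1
```

View pics/w12.png

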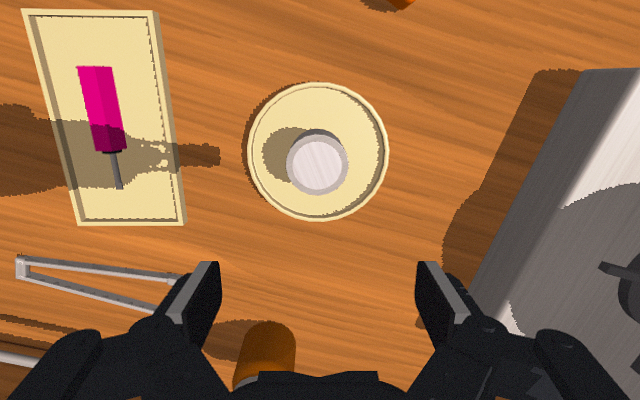

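View pics/s12.png

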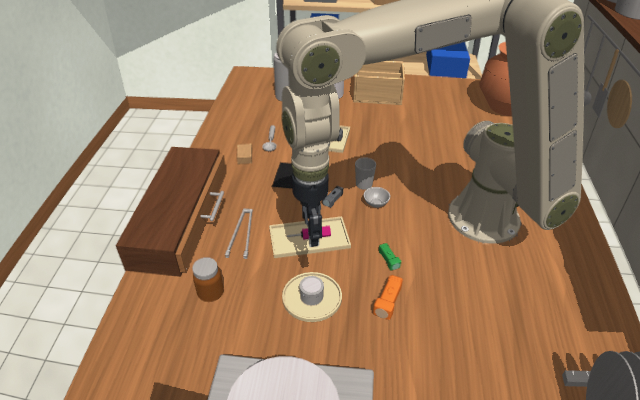

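View pics/t12.png

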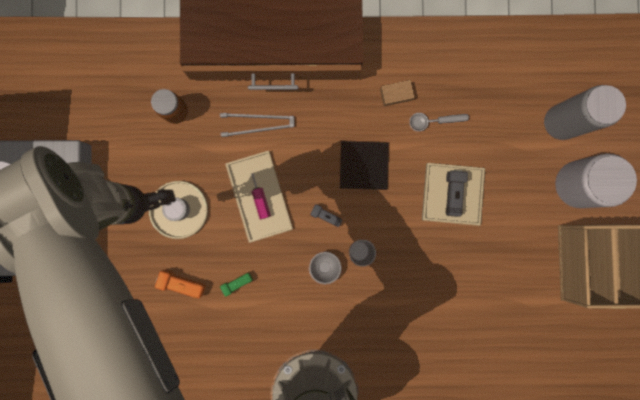

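Run:
```python
from h import *
a=np.load('top0.npz')['im'];b=np.load('top12.npz')['im']
for n,(r0,r1,c0,c1) in dict(tongs=(105,142,215,300),tumbler=(238,268,347,378),spoon=(108,135,405,472)).items():
    A,B=[cv2.GaussianBlur(cv2.cvtColor(x[r0:r1,c0:c1],cv2.COLOR_RGB2GRAY).astype(np.float32),(0,0),1) for x in (a,b)]
    print(n,cv2.phaseCorrelate(A,B))
s=env.get_state(); print(s['qvel'],s['clock']); env.hand_in()
```

```text
tongs ((0.0006917586513068841, -0.000879879398116401), 0.9982868809170193)
tumbler ((-1.1171211562031758, 0.11816944757255143), 0.36869696726401646)
spoon ((0.04644824912657697, 0.5361235194075693), 1.0555638089592074)
[-1.24846609e-03 -7.24949893e-05  6.03998929e-03 -1.64440988e-04
  2.39795050e-03 -6.24800803e-04] 30.85
the job is handed in; nothing more can be done
```

The job is done and handed in at about 31 s of the 109 s allowed. I set the tin on the mat first, then moved the larger grey torch to the square tray, the screwdriver to the long tray and the tin to the round tray. I lowered each one until the wrist force showed contact (5–11 N) before letting go.

Last checks:
- **Tin:** upright, within about 1 mm of the round tray's centre.
- **Torch:** on its flat underside, within about 2 mm of the square tray's centre and about 2° off its sides. The final top view read nearer 5°, though it is a coarser measurement.
- **Screwdriver:** lying lengthwise, about 1 mm from the long tray's centre; the handle spans -61 to +18 mm along it.
- **Tongs and spoon:** no real movement between the first and last top pictures. Image shift was 0.0 px for the tongs. The spoon read 0.5 px, but its measured position agrees within 1 mm.
- **Tumbler:** this check disagreed. It read a 1.1 px shift at low correlation (0.37), and its outline centre differed by 3–5 mm between masks. The arm's shadow falls beside it in the last picture, and the gripper never came within about 10 cm of it, so I put this down to lighting and did not look again.

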